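Unload the test kiln and hang up the glaze tags

TASK

Unload the bench kiln: reach under the raised front lip of its hood, push the sprung safety catch aside while you lift, and swing the hood right up, without forcing it against the catch; leave it standing open to air. Then hang every fired glaze tag up for viewing: for each tag take one spare S-hook from the low bar, hook it over the stand's top rail, and hang the tag by its slot from the hook's lower curl, one tag to a hook, each hanging free. Do not disturb the beaker, the bowl or the jar standing by.

Things in the scene. Friction and masses are not known exactly. Their poses are not given: they have to be found in the camera images.
- kiln: Low clamshell bench kiln, fixed: steel case 260 mm deep (its x), 400 mm wide (its y), under a steel hood with a red panel. Origin: centre of its underside on the table; its front (lip, controls) looks along its own -x, z is up. The flat pale hearth on which the fired tags lie is 110 mm above the table and open all round once the hood is up.
- hood (a joint): Hood hinge, rad: 0 shut, grows as the front rises, stop at 1.6 (upright). Hollow steel box 260 x 400 x 95 mm, walls 32 mm. Starts ajar at 0.05 to 0.08. Stiff counterbalanced hinge: a few newtons at the lip move it, it stays where left below about 0.6, and past about 1.0 its springs swing it fully open. With the catch at rest it stops at about 0.09; above 0.17 it is clear of the catch.
- hood_hinge (a point): Middle of the hinge line, 130 mm behind the kiln's origin (kiln +x), 110 mm above the table. The hinge line runs along the kiln's y.
- hood_lip (a point): Middle of the front bottom edge of the hood's black lip, 305 mm from the hinge line; moves with the hood. The lip is a plate 180 mm wide (kiln y) and 8 mm thick that juts 45 mm out from the hood's front wall, and as far in front of the case below. Axes as the hood: x from lip to hinge, y along the lip, z out of its top.
- catch (a joint): Safety catch, m: 0 at rest under its spring, grows to 0.018 as it is pushed sideways along the kiln's +y. Its tooth is clear of the case's keeper from 0.011 on. Takes about 2 N to start and 4.5 N at the stop; springs back when let go. While it is at rest the hood cannot rise.
- catch_tab (a point): Catch under the middle of the lip, carried by the hood: red tab 36 mm long (hood x), 10 wide, 10 high, 3 mm below the lip, 8 mm of it in front of the lip; then a 10 mm stem, 18 to 28 mm behind the lip's edge, hangs 68 mm down. This point: on the tab's -y face, the side to push, below the lip's front edge. On this side a keeper 14 mm wide juts 30 mm from the case, its top 82 mm above the table.
- stand: Fixed wooden sample stand with two steel rods 10 mm thick, 340 mm long, along its y. Origin: on the table below the middle of the top rail; its front looks along its -x. Top rail: axis 290 mm above the table, right above the origin. Low bar with the spare hooks: axis 150 mm above the table, 85 mm in front (stand -x). Wooden posts 18 mm wide stand at y = -175 and +175 mm.
- rail_mid (a point): Middle of the top rail, on its axis.
- hook1: Orange S-hook, 102 mm tall, 46 wide (x), 10 thick (y), 35 g, starts on the low bar. Origin: its centre, 38 mm below the axis of its rod. Two half-round curls, inner radius 15, band 8 mm, centred 28 mm above and below the origin; shank slants from (x -19, z 28) through 0 to (19, -28) mm. Upper tip at (19, 28), lower tip at (-19, -28): parts enter slantwise, by the 24 mm gap from tip to shank.
- hook2: Orange S-hook, 102 mm tall, 46 wide (x), 10 thick (y), 35 g, starts on the low bar. Origin: its centre, 38 mm below the axis of its rod. Two half-round curls, inner radius 15, band 8 mm, centred 28 mm above and below the origin; shank slants from (x -19, z 28) through 0 to (19, -28) mm. Upper tip at (19, 28), lower tip at (-19, -28): parts enter slantwise, by the 24 mm gap from tip to shank.
- hook3: Orange S-hook, 102 mm tall, 46 wide (x), 10 thick (y), 35 g, starts on the low bar. Origin: its centre, 38 mm below the axis of its rod. Two half-round curls, inner radius 15, band 8 mm, centred 28 mm above and below the origin; shank slants from (x -19, z 28) through 0 to (19, -28) mm. Upper tip at (19, 28), lower tip at (-19, -28): parts enter slantwise, by the 24 mm gap from tip to shank.
- hook4: Orange S-hook, 102 mm tall, 46 wide (x), 10 thick (y), 35 g, starts on the low bar. Origin: its centre, 38 mm below the axis of its rod. Two half-round curls, inner radius 15, band 8 mm, centred 28 mm above and below the origin; shank slants from (x -19, z 28) through 0 to (19, -28) mm. Upper tip at (19, 28), lower tip at (-19, -28): parts enter slantwise, by the 24 mm gap from tip to shank.
- tag1: Fired stoneware glaze test tag, blue-green glaze on its upper face, lying on the hearth (may be absent): plate 106 mm long (its x), 40 wide (y), 9 thick (z), about 85 g. Origin: centre of its underside. Hanging slot 28 long, 24 wide at x +16 to +44 mm, closed by a 9 mm bar at the +x end and 8 mm sides; solid from x -53 to +16. Balance point at x = -6 mm.
- tag1_eye (a point): Centre of the 9 mm bar that closes the tag's hanging slot, at x +48.5 mm, mid-thickness.
- tag2: Fired stoneware glaze test tag, rust-brown glaze on its upper face, lying on the hearth (may be absent): plate 106 mm long (its x), 40 wide (y), 9 thick (z), about 85 g. Origin: centre of its underside. Hanging slot 28 long, 24 wide at x +16 to +44 mm, closed by a 9 mm bar at the +x end and 8 mm sides; solid from x -53 to +16. Balance point at x = -6 mm.
- tag2_eye (a point): Centre of the 9 mm bar that closes the tag's hanging slot, at x +48.5 mm, mid-thickness.
- tag3: Fired stoneware glaze test tag, green glaze on its upper face, lying on the hearth (may be absent): plate 106 mm long (its x), 40 wide (y), 9 thick (z), about 85 g. Origin: centre of its underside. Hanging slot 28 long, 24 wide at x +16 to +44 mm, closed by a 9 mm bar at the +x end and 8 mm sides; solid from x -53 to +16. Balance point at x = -6 mm.
- tag3_eye (a point): Centre of the 9 mm bar that closes the tag's hanging slot, at x +48.5 mm, mid-thickness.
- beaker: Bystander: blue ceramic beaker, 72 mm across, 85 mm tall. Origin: centre of its underside.
- bowl: Bystander: terracotta bowl, 110 mm across, 45 mm tall. Origin: centre of its underside.
- glaze_jar: Bystander: white lidded jar, 64 mm across, 80 mm tall. Origin: centre of its underside.
Not all that is in view belongs to the job. What is shaped like the hook1 but black or pink is not meant.

How it is judged:
By the outcome, as a careful person would: the job done as asked, in the order asked, and still so for the second after the job is handed in, with the robot touching nothing.
Of tag1, tag2, tag3 only 2 to 3 are there at a start; the rules pass over those that are not, and their reading is None.
At some moment in a run one of tag1, tag2, tag3 may be knocked a few centimetres aside while the robot is not near it.
Once in a run the grip may slacken for a moment while it holds something.
It also fails if it takes over 210 s, if anything falls off the work surface, if the arm or the gripper's body presses on something with over 40 N, if the wrist force passes 120 N, or if a joint passes its speed limit or range.

ROBOT

A 6-joint arm with a two-finger parallel gripper is mounted at the origin on the work surface. World frame = base frame: x ahead of the robot, y to its left, z up, the work surface at z = 0. Lengths are in m, angles in rad, forces in N, time in s.
With the tool pointing down it reaches from about 0.25 to 0.775 m from the base axis. Payload 8.9 kg.
Tool frame: the origin (TCP) lies on the centre line of the jaws, within the pads' length; the fingertips stand arm.nose_length ahead of it and the grasp point (between the pads) lies 6 mm ahead of it (arm.nose_length is the distance from the TCP to the fingertips, in m); z points along the fingers, y is the direction in which the jaws open and shut (so a half turn about z gives the same grasp; the last joint's range is limited). The gripper opens to 85 mm and grips with 20 to 120 N. Pads are 22 mm wide; open, the fingers measure 114 mm over their backs; the gripper's body (76 mm by 85 mm) begins 54 mm behind the grasp point. The pads swing forward as they close: fully open they stand 13 mm farther back than shut.
Start: joints at [-1.338, 0.291, -0.153, 1.127, 0, 1.431], TCP at [0.191, -0.489, 0.256] pointing down, gripper open.
Joint ranges: [-2.52, 2.52], [-0.91, 1.74], [-1.3, 1.37], [-1.96, 2.02], [-1.52, 1.47], [-3.14, 3.14]. Speed limits (rad/s): [2.22, 2.22, 2.79, 3.14, 3.14, 3.14].

INTERFACE

Orientations are given as a unit quaternion [x, y, z, w].
In Python, from bench import arm, inverse_kinematics, viewer, nets gives the robot as it stands. Calls block until the motion is done:
- arm.movep(position, orientation): joint-space move of the TCP to a pose.
- arm.move_straight(position, rot=None, max_speed=0.15): straight line of the TCP; rot=None keeps the orientation; max_speed is the mean speed in m/s.
- arm.set_joints(angles): joint-space move.
- arm.grip(opening, grip_force=None): opening from 0.0 (shut) to 1.0 (fully open); grip_force is the grip in N (None keeps the last); returns when the fingers have stopped.
- arm.dwell(seconds).
- inverse_kinematics(position, orientation): joint angles nearest the present ones, or None.
- viewer.snapshot(name): name is "scene" or "top" or "wrist"; returns the picture (480x640x3 uint8, red, green, blue); there is no depth.
- viewer.camera_params(name): a dict with "fx", "fy", "cx", "cy" (pixels), "eye" and "attitude" of the camera in the world. Camera axes: x right, y down, z forward; pixel columns grow to the right and rows downward; lengths in m; the calibration is good to about 2 mm. A picture is of the moment at which its call begins: read the wrist's pose just before it. camera_params takes no time and is no camera call; for the wrist camera it gives the pose at the moment of the call.
A pose or a line that the arm cannot do raises arm.IKError and nothing moves.
- arm.job_done(): hands the job in, once; it reports no verdict.
Trained networks look in the newest picture that a camera, given by its name, has taken for a name from the list of things; names that differ only in an ending like _2 or _b are one class to them, and where a whole thing is asked for, a point or a joint stands for the part that bears it (a point fixed in the world has none). Each returns a list of dicts, best first, with "score" (0 to 1); they miss things now and then, are a little off and sometimes report something else, mostly with a low value. They report only what shows in the picture. A call takes as long as a camera call. They do not tell look-alikes from the thing itself.
- nets.recognise(name, camera): "at" ([x, y, z] in m, in world coordinates, good to about 4 mm: the middle of the surface that is visible of it).
- nets.masks_of(name, camera): "pixels" (480x640 bool, what is visible of it).
Readings, each from a call of its own:
- arm.current_t(): time.
- arm.current_qpos(): joint angles.
- arm.current_dq(): joint speeds.
- arm.current_tau(): joint torques, N m.
- arm.current_ee_pos(): TCP position.
- arm.current_tool_rot(): TCP orientation.
- arm.current_contact_force(): force on the tool from outside, world axes, zero at the start.
- arm.current_torque(): the same for the moment, N m.
- arm.current_grip_width(): opening from 0.0 (shut) to 1.0 (fully open).
Only numpy, scipy, OpenCV 4.12 (cv2) and the standard library are available. Lean on these libraries where they do the work, as an engineer would, in place of code of your own. Each camera call takes 0.05 s, during which the arm holds its last target. There are 200 camera calls.

## Working session

There is one attempt and no reset: what is moved stays moved. The work goes in short steps, each a Python script; the robot and the scene stay as the last script left them, time stands still between calls to the robot, and variables do not carry over. Pictures are saved under pics/ and viewed, about 12 in all and at most 16, crops included, and the job is handed in when it is done.

```bash
ls; mkdir -p pics; cat > h.py <<'E'
import numpy as np, cv2
from scipy.spatial.transform import Rotation as R
from bench import arm, inverse_kinematics, viewer, nets
def cam(n):
    p=viewer.camera_params(n); A=np.array(p["attitude"],float)
    M=R.from_quat(A).as_matrix() if A.size==4 else A.reshape(3,3)
    return p,M,np.array(p["eye"])
def proj(n,P,c=None):
    p,M,e=c or cam(n); q=(np.atleast_2d(P)-e)@M
    return np.c_[p["fx"]*q[:,0]/q[:,2]+p["cx"],p["fy"]*q[:,1]/q[:,2]+p["cy"]]
def ray(n,uv,c=None):
    p,M,e=c or cam(n); d=M@np.array([(uv[0]-p["cx"])/p["fx"],(uv[1]-p["cy"])/p["fy"],1.]); return e,d/np.linalg.norm(d)
def onz(n,uv,z,c=None):
    e,d=ray(n,uv,c); return e+d*(z-e[2])/d[2]
def tri(rays):
    A=np.zeros((3,3));b=np.zeros(3)
    for e,d in rays:
        Q=np.eye(3)-np.outer(d,d);A+=Q;b+=Q@e
    return np.linalg.solve(A,b)
def snap(n,f=None):
    im=viewer.snapshot(n)
    if f: cv2.imwrite("pics/"+f,im[:,:,::-1])
    return im
E
python3 - <<'E'
from h import *
np.set_printoptions(precision=4,suppress=True)
a=snap("scene","s0.png");b=snap("top","t0.png")
for n in("scene","top","wrist"):
    p,M,e=cam(n);print(n,p)
print(arm.nose_length)
for n in ["hood_lip","catch_tab","hook1","beaker","bowl","glaze_jar","rail_mid","stand","kiln","tag1","tag2","tag3"]:
    for c in("scene","top"):
        print(n,c,[(np.round(d["at"],3).tolist(),round(d["score"],2)) for d in nets.recognise(n,c)][:7])
print(arm.current_t())
E
```

```text
pics
scene {'fx': 620.480324690463, 'fy': 620.480324690463, 'cx': 329.1260840655956, 'cy': 231.69633988373093, 'eye': array([ 1.019 , -0.4776,  1.3736]), 'attitude': array([ 0.8926,  0.3776, -0.0936, -0.228 ])}
top {'fx': 455.91465975331334, 'fy': 455.91465975331334, 'cx': 327.6841723811712, 'cy': 243.19313925064017, 'eye': array([ 0.3487, -0.0075,  1.0491]), 'attitude': array([-0.6955,  0.7088, -0.085 ,  0.0819])}
wrist {'fx': 396.23627733232604, 'fy': 396.23627733232604, 'cx': 313.35561208068015, 'cy': 239.3911094212297, 'eye': array([ 0.2607, -0.4616,  0.3739]), 'attitude': array([ 0.8167, -0.5576, -0.0846,  0.122 ])}
0.025
hood_lip scene [([0.559, -0.274, 0.209], 0.59)]
hood_lip top [([0.519, -0.248, 0.213], 0.74)]
catch_tab scene [([0.456, 0.336, 0.136], 0.45)]
catch_tab top []
hook1 scene [([0.369, 0.082, 0.053], 0.85), ([0.39, 0.184, 0.061], 0.75), ([0.462, 0.272, 0.138], 0.72), ([0.454, 0.337, 0.136], 0.68), ([0.482, 0.137, 0.115], 0.67), ([0.474, 0.204, 0.14], 0.63), ([0.393, -0.001, 0.064], 0.58)]
hook1 top [([0.472, 0.136, 0.15], 0.75), ([0.391, 0.008, 0.1], 0.65), ([0.358
[... 327 characters left out ...]
2], 0.68)]
bowl top [([0.704, 0.233, 0.021], 0.76), ([0.653, 0.31, 0.083], 0.24)]
glaze_jar scene [([0.666, 0.306, 0.079], 0.85)]
glaze_jar top [([0.653, 0.311, 0.084], 0.6), ([0.511, -0.245, 0.211], 0.42)]
rail_mid scene [([0.54, 0.226, 0.101], 0.98)]
rail_mid top [([0.53, 0.307, 0.153], 0.85)]
stand scene [([0.542, 0.226, 0.098], 0.74)]
stand top [([0.534, 0.313, 0.154], 0.71)]
kiln scene [([0.566, -0.28, 0.215], 0.74), ([0.688, 0.243, 0.02], 0.25)]
kiln top [([0.514, -0.244, 0.211], 0.91), ([0.448, 0.334, 0.142], 0.16)]
tag1 scene []
tag1 top [([0.513, -0.242, 0.212], 0.57)]
tag2 scene []
tag2 top [([0.513, -0.242, 0.212], 0.57)]
tag3 scene []
tag3 top [([0.513, -0.242, 0.212], 0.57)]
1.3
```

View pics/s0.png

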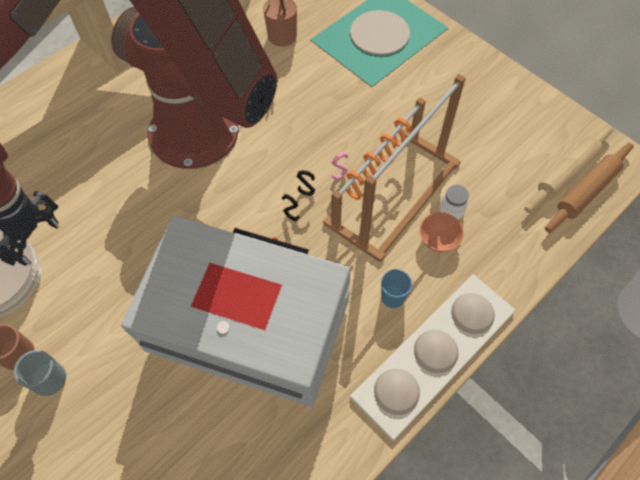

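View pics/t0.png

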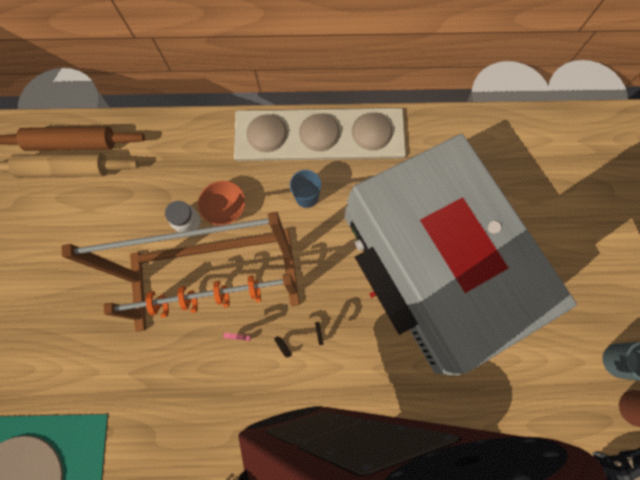

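```bash
python3 - <<'E'
import cv2,numpy as np
t=cv2.imread("pics/t0.png");s=cv2.imread("pics/s0.png")
def crop(im,x,y,w,h,k,step):
    c=cv2.resize(im[y:y+h,x:x+w],None,fx=k,fy=k,interpolation=cv2.INTER_CUBIC)
    for i in range((x//step+1)*step,x+w,step): cv2.line(c,(int((i-x)*k),0),(int((i-x)*k),6),(0,255,255),1);cv2.putText(c,str(i),(int((i-x)*k)-10,16),0,.35,(0,255,255),1)
    for j in range((y//step+1)*step,y+h,step): cv2.line(c,(0,int((j-y)*k)),(6,int((j-y)*k)),(0,255,255),1);cv2.putText(c,str(j),(8,int((j-y)*k)+4),0,.35,(0,255,255),1)
    return c
cv2.imwrite("pics/c1.png",crop(t,325,125,260,260,2.3,20))
cv2.imwrite("pics/c2.png",crop(t,55,195,255,170,3.1,20))
cv2.imwrite("pics/c3.png",np.hstack([crop(s,110,205,250,200,1.9,20),crop(s,315,65,160,200,1.9,20)]))
E
```

```text
(no output)
```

View pics/c1.png

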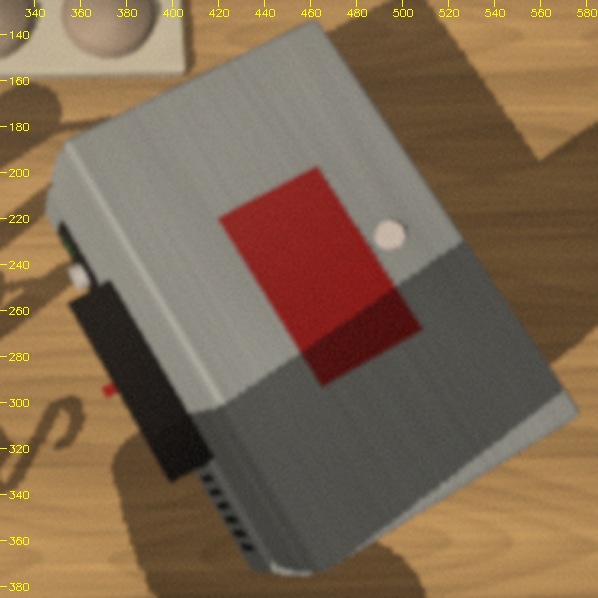

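View pics/c2.png

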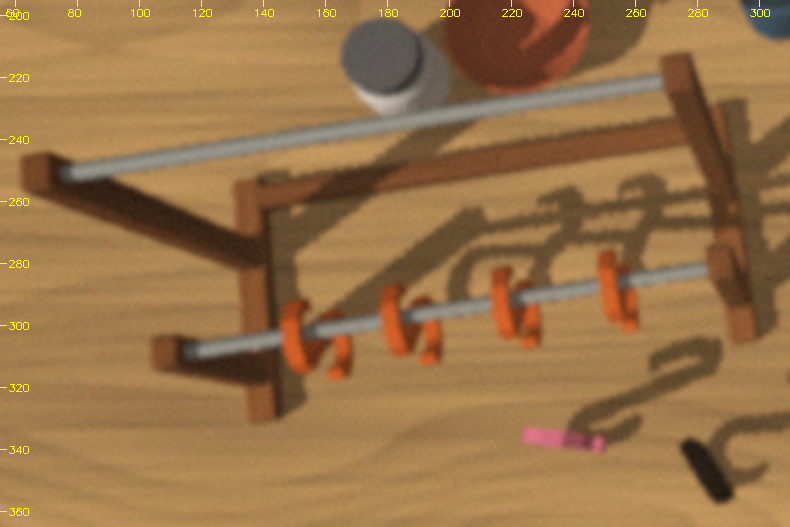

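View pics/c3.png

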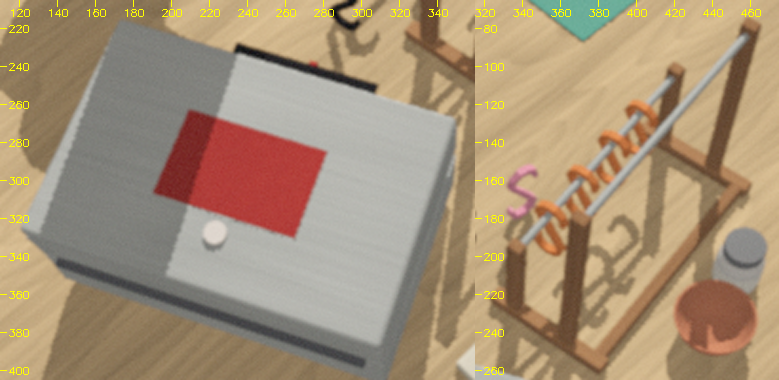

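```bash
cat > fit.py <<'E'
from h import *
from scipy.optimize import least_squares
import json
np.set_printoptions(precision=4,suppress=True)
T=cam("top");S=cam("scene")
def c1(x,y): return (325+x/2.3,125+y/2.3)
def kp(q,pts,hood=True):
    x,y,yaw,th=q; P=np.array(pts,float)  # hood frame: origin hinge, x from lip to hinge
    if hood:
        c,s=np.cos(th),np.sin(th)
        P=np.c_[P[:,0]*c+P[:,2]*s,P[:,1],-P[:,0]*s+P[:,2]*c]+[.13,0,.11]
    cy,sy=np.cos(yaw),np.sin(yaw)
    return np.c_[x+P[:,0]*cy-P[:,1]*sy,y+P[:,0]*sy+P[:,1]*cy,P[:,2]]
lip=[[-.305,.09,.004],[-.26,.09,.008],[-.26,-.09,.008],[-.305,-.09,.004]]
lt=[c1(70,303),c1(108,281),c1(213,458),c1(171,482)]
ls=[(234,228.5),(308.4,250)]; lsp=[[-.305,-.09,.008],[-.305,.09,.008]]
rear=[[0,.2,.095],[0,-.2,.095]]; rt=[c1(314,22),c1(566,393)]; rs=[(311.6,387.6),(121.6,325.5)]
def f(q):
    a=proj("top",kp(q,lip),T)-lt; b=proj("scene",kp(q,lsp),S)-ls
    c=proj("top",kp(q,rear),T)-rt; d=proj("scene",kp(q,rear),S)-rs
    return np.r_[a.ravel(),b.ravel(),.4*c.ravel(),.4*d.ravel(),(q[3]-.065)*100]
r=least_squares(f,[.55,-.3,-1.15,.065],loss="soft_l1");print("kiln",r.x,"\n",f(r.x).reshape(-1)[:-1].reshape(-1,2))
def st(q,P):
    P=np.array(P,float);c,s=np.cos(q[2]),np.sin(q[2]);return np.c_[q[0]+P[:,0]*c-P[:,1]*s,q[1]+P[:,0]*s+P[:,1]*c,P[:,2]]
sp=[[0,.166,.29],[0,-.166,.29],[-.085,.166,.15],[-.085,-.166,.15]]
stt=[(75,250.8),(269.5,221.1),(114.7,308.2),(283.4,281.8)]; sts=[(458.7,83.4),(374,176.6),(418.7,104.5),(339.7,192.4)]
g=lambda q:np.r_[(proj("top",st(q,sp),T)-stt).ravel(),(proj("scene",st(q,sp),S)-sts).ravel()]
r2=least_squares(g,[.54,.23,.15],loss="soft_l1");print("stand",r2.x,"\n",g(r2.x).reshape(-1,2))
json.dump(dict(k=r.x.tolist(),s=r2.x.tolist()),open("pose.json","w"))
print("lip",kp(r.x,[[-.305,0,0],[-.305,-.09,0]]))
# red tab
print("tab from top at z~.122",onz("top",(372,294),.12,T), "model",kp(r.x,[[-.313,0,-.008],[-.305,-.005,-.008]]))
E
python3 fit.py
```

```text
kiln [ 0.5433 -0.263  -1.0786  0.0466] 
 [[-1.7788  0.3553]
 [ 0.6216 -0.7064]
 [ 1.0415 -0.8218]
 [-0.2127  0.0908]
 [-0.055  -0.47  ]
 [ 0.3472 -0.5426]
 [-0.3977 -1.8107]
 [ 3.2535  2.6903]
 [-0.1428 -0.2854]
 [-0.9459  0.0559]]
stand [0.5499 0.2543 0.1388] 
 [[-0.2985 -0.3286]
 [-1.409   0.0334]
 [-0.347  -0.2799]
 [-1.0708 -0.2665]
 [-1.2305 -0.4878]
 [-1.6405  2.021 ]
 [-0.1576  0.6956]
 [-0.9612  0.6565]]
lip [[ 0.4608 -0.109   0.1242]
 [ 0.3815 -0.1516  0.1242]]
tab from top at z~.122 [ 0.4643 -0.1022  0.12  ] model [[ 0.4568 -0.1017  0.1166]
 [ 0.4562 -0.1111  0.1162]]
```

```bash
cat >> h.py <<'E'
import json
PO=json.load(open("pose.json"))
def q_of(z,y):
    z=np.array(z,float);z/=np.linalg.norm(z);y=np.array(y,float);y-=z*(y@z);y/=np.linalg.norm(y)
    return R.from_matrix(np.c_[np.cross(y,z),y,z]).as_quat()
class F:
    def __init__(s,x,y,yaw): s.o=np.array([x,y,0.]);s.x=np.array([np.cos(yaw),np.sin(yaw),0]);s.y=np.array([-np.sin(yaw),np.cos(yaw),0]);s.z=np.array([0,0,1.])
    def w(s,p): return s.o+s.x*p[0]+s.y*p[1]+s.z*p[2]
    def l(s,P): d=np.array(P)-s.o; return np.array([d@s.x,d@s.y,d[2]])
K=F(*PO["k"][:3]);ST=F(*PO["s"][:3])
def tool(fr,pitch,sgn=1): # pointing along frame +x pitched down
    return q_of(np.cos(pitch)*fr.x-np.sin(pitch)*fr.z,sgn*fr.y)
def ee(): return np.array(arm.current_ee_pos())
def F_(): return np.array(arm.current_contact_force())
E
cat > kil.py <<'E'
from h import *
D=.018; P0=np.radians(40)
def hoodpose(th,y,gap=0.,back=0.,sgn=1,pitch=None,lipx=.305):
    e=np.array([.13-lipx*np.cos(th),.11+lipx*np.sin(th)]) # lip edge (x,z) in kiln
    ph=P0+th if pitch is None else pitch
    t=np.array([np.cos(ph),-np.sin(ph)]);u=np.array([np.sin(ph),np.cos(ph)])
    g=np.array([-np.sin(th),-np.cos(th)])*gap
    c=e+g-u*.011-t*(.025-D)-t*back
    return K.w([c[0],y,c[1]]),tool(K,ph,sgn)
E
python3 - <<'E'
from kil import *
np.set_printoptions(precision=3,suppress=True)
for sgn in(1,-1):
    for th,y,gap,b in [(.05,-.03,.004,.1),(.05,-.03,.004,0),(.05,0,.004,0),(.2,-.01,0,0),(.5,-.01,0,0),(.8,-.01,0,0),(1.05,-.01,0,0)]:
        p,q=hoodpose(th,y,gap,b,sgn);j=inverse_kinematics(p,q);print(sgn,th,b,p,None if j is None else np.array(j))
for pit in (20,30,40):
  for sgn in(1,-1):
    for pos in([-.085,.1,.07],[-.085,-.1,.07],[-.085,.1,.15],[0,.12,.214],[0,-.12,.214],[-.08,-.12,.26],[-.04,0,.17]):
        j=inverse_kinematics(ST.w(pos),tool(ST,np.radians(pit),sgn));print(pit,sgn,pos,None if j is None else np.array(j))
E
```

```text
1 0.05 0.1 [ 0.394 -0.047  0.186] [ 0.239  0.074 -0.964  0.27  -0.789  1.208]
1 0.05 0 [ 0.428 -0.112  0.118] [ 0.025  0.257 -1.087 -0.225 -0.714  0.933]
1 0.05 0 [ 0.455 -0.098  0.118] [ 0.063  0.293 -1.008 -0.152 -0.73   0.979]
1 0.2 0 [ 0.449 -0.107  0.169] [-0.045  0.104 -0.893  0.187 -0.565  0.92 ]
1 0.5 0 [ 0.463 -0.135  0.259] [-0.272  0.035 -0.527  0.744 -0.266  0.771]
1 0.8 0 [ 0.49  -0.185  0.335] [-0.477  0.213 -0.054  1.244 -0.041  0.601]
1 1.05 0 [ 0.52  -0.24   0.383] [-0.603  0.497  0.47   1.702  0.081  0.469]
-1 0.05 0.1 [ 0.394 -0.047  0.186] [ 0.239  0.074 -0.964  0.27  -0.789 -1.934]
-1 0.05 0 [ 0.428 -0.112  0.118] [ 0.025  0.257 -1.087 -0.225 -0.714 -2.208]
-1 0.05 0 [ 0.455 -0.098  0.118] [ 0.063  0.293 -1.008 -0.152 -0.73  -2.162]
-1 0.2 0 [ 0.449 -0.107  0.169] [-0.045  0.104 -0.893  0.187 -0.565 -2.221]
-1 0.5 0 [ 0.463 -0.135  0.259] [-0.272  0.035 -0.527  0.744 -0.266 -2.37 ]
-1 0.8 0 [ 0.49  -0.185  0.335] [-0.477  0.213 -0.054  1.244 -0.041 -2.541]
-1 1.05 0 [ 0.52  -0.24   0.383] [-0.603  0.497  0.47   1.702  0.081 -2.672]
20 1 [-0.085, 0.1, 0.07] [ 0.83
[... 1605 characters left out ...]
, 0.214] [ 0.68   0.242 -0.803 -0.27  -0.405  0.368]
40 1 [0, -0.12, 0.214] [ 0.09   0.074 -1.057 -0.432  0.038 -0.032]
40 1 [-0.08, -0.12, 0.26] [ 0.075 -0.217 -1.124 -0.208  0.049 -0.041]
40 1 [-0.04, 0, 0.17] [ 0.448  0.2   -1.107 -0.584 -0.235  0.202]
40 -1 [-0.085, 0.1, 0.07] [ 0.751  0.535 -1.107 -0.844 -0.456 -2.718]
40 -1 [-0.085, -0.1, 0.07] None
40 -1 [-0.085, 0.1, 0.15] [ 0.751  0.282 -1.047 -0.531 -0.456 -2.718]
40 -1 [0, 0.12, 0.214] [ 0.68   0.242 -0.803 -0.27  -0.405 -2.773]
40 -1 [0, -0.12, 0.214] [ 0.09   0.074 -1.057 -0.432  0.038  3.11 ]
40 -1 [-0.08, -0.12, 0.26] [ 0.075 -0.217 -1.124 -0.208  0.049  3.1  ]
40 -1 [-0.04, 0, 0.17] [ 0.448  0.2   -1.107 -0.584 -0.235 -2.939]
```

```bash
python3 - <<'E'
from kil import *
np.set_printoptions(precision=3,suppress=True)
arm.grip(0.0,40)
print(arm.nose_length,arm.current_grip_width())
e=ee();arm.move_straight(e+[0,0,.2],max_speed=.3)
p,q=hoodpose(.05,-.034,.006,.09)
arm.movep(p+[-.03,.05,.22],q)
arm.movep(p,q)
print(ee(),p,arm.current_t(),F_())
im=snap("wrist","w1.png")
c=cam("wrist")
for n in("catch_tab","hood_lip"):
    print(n,[(K.l(d["at"]),round(d["score"],2)) for d in nets.recognise(n,"wrist")][:3])
print(proj("wrist",[K.w([.13-.305*np.cos(t),y,.11+.305*np.sin(t)]) for t in(.05,.08) for y in(-.09,0,.09)],c))
cv2.imwrite("pics/w1b.png",cv2.resize(im[:,:,::-1],None,fx=1.2,fy=1.2))
E
```

```text
0.025 -0.000331396566456668
[ 0.394 -0.056  0.178] [ 0.394 -0.056  0.177] 5.8917 [0.971 0.195 0.267]
catch_tab [(array([-0.156, -0.   ,  0.092]), 0.61)]
hood_lip [(array([-0.148,  0.023,  0.157]), 0.67)]
[[213.647 280.008]
 [369.867 279.67 ]
 [525.947 279.332]
 [212.161 295.576]
 [370.768 295.226]
 [529.231 294.875]]
```

View pics/w1b.png

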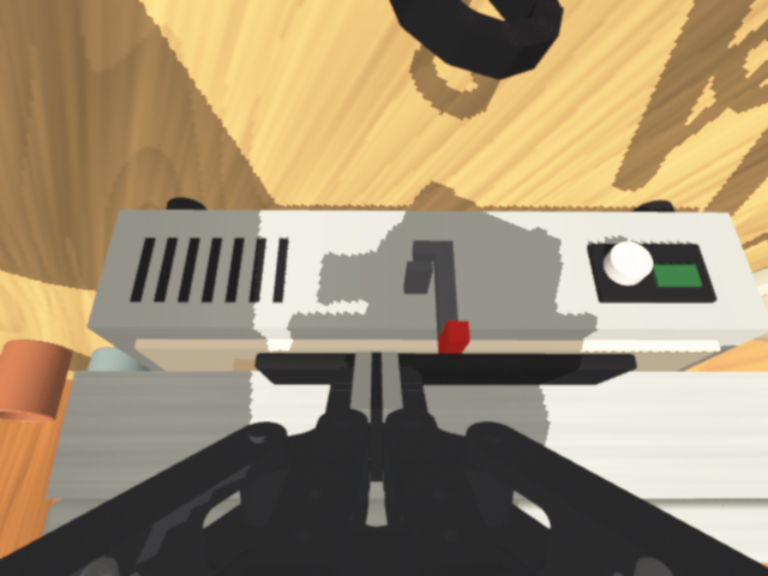

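```bash
python3 - <<'E'
from kil import *
np.set_printoptions(precision=3,suppress=True)
TH=.08
def lf(f): return np.array([f@K.x,f@K.y,f[2]])
p,q=hoodpose(TH,-.034,.006,0.)
arm.move_straight(p,max_speed=.08); arm.dwell(.2)
print("ins",K.l(ee()),lf(F_()))
f0=F_()
y=-.034;yc=None
while y<.03:
    y+=.002; p,q=hoodpose(TH,y,.006,0.); arm.move_straight(p,max_speed=.03); arm.dwell(.05)
    f=lf(F_()-f0); print(round(y,3),f)
    if yc is None and f[1]<-1.5: yc=y; print("contact")
    if yc is not None and (y>=yc+.0145 or f[1]<-9): break
snap("wrist","w2.png")
print(arm.current_t())
E
```

```text
ins [-0.187 -0.034  0.126] [ 0.811 -0.171  0.595]
-0.032 [-0.529 -0.528 -0.757]
-0.03 [-1.142  0.143 -0.116]
-0.028 [-0.324  0.288 -0.112]
-0.026 [-0.922 -0.561  0.052]
-0.024 [-1.356  0.325 -0.556]
-0.022 [-0.954  0.458 -0.649]
-0.02 [-1.129 -0.848 -0.599]
-0.018 [-0.422 -0.182 -1.959]
-0.016 [-0.78   0.569 -0.754]
-0.014 [-1.358 -1.623 -0.303]
contact
-0.012 [-1.256 -2.459 -1.382]
-0.01 [-1.179 -1.453 -1.203]
-0.008 [-0.46  -2.258 -1.545]
-0.006 [-1.536 -3.527 -1.755]
-0.004 [-0.358 -3.004 -1.217]
-0.002 [ 0.128 -3.891 -0.739]
0.0 [-0.153 -3.225 -2.282]
0.002 [-0.156 -3.652 -0.333]
12.8917
```

```bash
python3 - <<'E'
from kil import *
np.set_printoptions(precision=3,suppress=True)
def lf(f): return np.array([f@K.x,f@K.y,f[2]])
y=.003; th=.07
while th<.26:
    th+=.01; p,q=hoodpose(th,y); arm.move_straight(p,q,max_speed=.04); arm.dwell(.03)
    f=lf(F_()); print(round(th,3),f,K.l(ee())[1])
    if np.linalg.norm(f)>16: print("STOP");break
snap("wrist","w3.png");snap("scene","s3.png")
print(arm.current_t())
E
```

```text
0.08 [-0.366 -4.744 -0.484] 0.002930985398740614
0.09 [-2.627 -4.303  0.685] 0.0029497493389794133
0.1 [-3.439 -4.191  0.757] 0.003037464100241645
0.11 [-2.907 -3.928  0.324] 0.0030726508146247376
0.12 [-3.29  -4.312  1.284] 0.0030361791485378885
0.13 [-4.15  -4.929 -0.289] 0.0030496699428835157
0.14 [-4.245 -4.448  1.282] 0.003078846361385507
0.15 [-3.49  -4.471  0.672] 0.003120530468603885
0.16 [-4.611 -4.785  1.237] 0.003135917358970058
0.17 [-3.22  -5.1    1.912] 0.0031941206479940997
0.18 [-4.042 -5.999  0.28 ] 0.0032194613883910986
0.19 [-4.117 -4.986  1.278] 0.0032176949513300704
0.2 [-4.315 -5.495  0.407] 0.003224579447730784
0.21 [-3.913 -5.153  1.041] 0.003257210764764993
0.22 [-3.752 -4.594  1.187] 0.0032646214270028273
0.23 [-4.039 -5.382  0.998] 0.003305855893946492
0.24 [-4.389 -6.217  2.038] 0.0032926680960128226
0.25 [-4.419 -4.405  1.532] 0.003289893646702555
0.26 [-3.553 -5.368  1.174] 0.0033493671100318315
18.425
```

```bash
python3 - <<'E'
import cv2,numpy as np
a=cv2.imread("pics/w3.png");b=cv2.imread("pics/s3.png")
cv2.imwrite("pics/v3.png",np.hstack([cv2.resize(a,(400,300)),cv2.resize(b[130:430,80:480],(400,300))]))
E
```

```text
(no output)
```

View pics/v3.png

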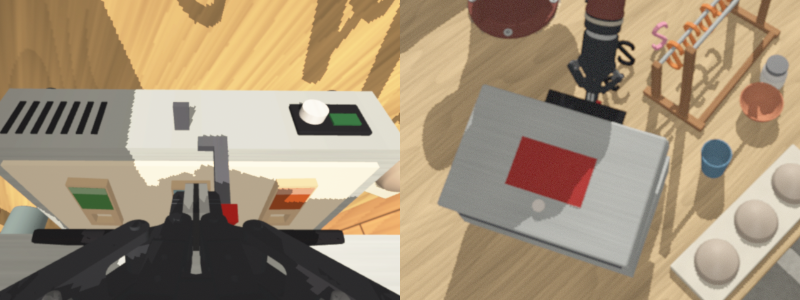

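```bash
python3 - <<'E'
from kil import *
np.set_printoptions(precision=3,suppress=True)
def lf(f): return np.array([f@K.x,f@K.y,f[2]])
th=.26
while th<1.09:
    th+=.04; p,q=hoodpose(th,.003); arm.move_straight(p,q,max_speed=.07)
    f=lf(F_()); print(round(th,2),f,end=";")
    if np.linalg.norm(f)>20: print("STOP");break
arm.dwell(1.)
p=ee(); arm.move_straight(p-.08*K.x+[0,0,.04],max_speed=.2)
p=K.w([-.33,.25,.40]); arm.movep(p,tool(K,np.radians(70)))
arm.dwell(.3)
print(F_(),arm.current_t())
im=snap("scene","s4.png");im2=snap("top","t4.png")
for n in("tag1","tag2","tag3","tag1_eye","hood_lip"):
  for c in("scene","top"):
    print(n,c,[(np.round(d["at"],3).tolist(),K.l(d["at"]),round(d["score"],2)) for d in nets.recognise(n,c)][:4])
cv2.imwrite("pics/v4.png",np.hstack([cv2.resize(im2[120:420,310:610,::-1],(400,400)),cv2.resize(im[120:420,80:380,::-1],(400,400))]))
E
```

```text
0.3 [-3.291 -4.465  1.492];0.34 [-3.328 -3.511  1.324];0.38 [-3.285 -2.934  1.674];0.42 [-2.444 -3.062  2.152];0.46 [-1.774 -2.685  2.377];0.5 [-2.05  -2.861  1.306];0.54 [-2.009 -3.399  1.707];0.58 [-1.549 -2.967  2.137];0.62 [-1.938 -2.723  2.536];0.66 [-0.723 -3.217  2.089];0.7 [-0.455 -4.169  2.153];0.74 [ 0.09  -4.011  2.213];0.78 [ 0.193 -3.758  2.721];0.82 [-0.358 -5.419  2.749];0.86 [-0.577 -4.732  2.395];0.9 [ 0.932 -5.893  1.82 ];0.94 [ 1.214 -6.581  2.431];0.98 [ 1.7   -6.649  2.157];1.02 [ 3.072 -6.852  0.627];1.06 [ 2.283 -8.547  0.149];1.1 [ 2.959 -8.231  0.296];[ 0.509  0.801 -0.462] 28.6
tag1 scene [([0.618, -0.179, 0.117], array([-0.038,  0.105,  0.117]), 0.86), ([0.428, -0.276, 0.122], array([-0.043, -0.108,  0.122]), 0.81), ([0.523, -0.229, 0.114], array([-0.04 , -0.002,  0.114]), 0.57), ([0.61, -0.368, 0.305], array([0.124, 0.009, 0.305]), 0.22)]
tag1 top [([0.613, -0.174, 0.119], array([-0.046,  0.104,  0.119]), 0.97), ([0.422, -0.274, 0.123], array([-0.048, -0.112,  0.123]), 0.95), ([0.52, -0.224, 0.118], array([-0.045, -0.002,  0.118]), 0.83)]
tag2 scene [([0.6
[... 669 characters left out ...]
 -0.368, 0.305], array([0.124, 0.009, 0.305]), 0.22)]
tag3 top [([0.613, -0.174, 0.119], array([-0.046,  0.104,  0.119]), 0.97), ([0.422, -0.274, 0.123], array([-0.048, -0.112,  0.123]), 0.95), ([0.52, -0.224, 0.118], array([-0.045, -0.002,  0.118]), 0.83)]
tag1_eye scene [([0.522, -0.228, 0.118], array([-0.041, -0.003,  0.117]), 0.73), ([0.594, -0.352, 0.398], array([0.102, 0.003, 0.398]), 0.15)]
tag1_eye top [([0.52, -0.227, 0.117], array([-0.043, -0.004,  0.117]), 0.96)]
hood_lip scene [([0.645, -0.423, 0.365], array([0.189, 0.014, 0.365]), 0.57)]
hood_lip top [([0.622, -0.412, 0.338], array([ 0.168, -0.001,  0.338]), 0.97), ([0.423, -0.276, 0.121], array([-0.045, -0.112,  0.121]), 0.64)]
```

View pics/v4.png

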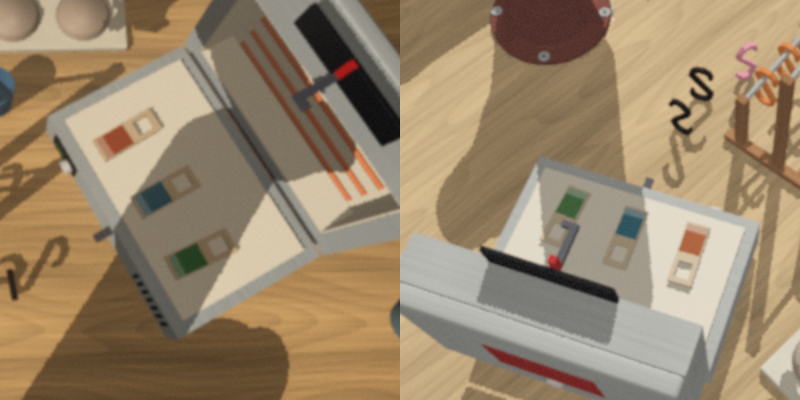

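```bash
python3 - <<'E'
from h import *
np.set_printoptions(precision=3,suppress=True)
for p in([.472,.136],[.464,.202],[.456,.273],[.448,.335]): print(ST.l(p+[0.112]))
for y in(-.13,-.1,-.05,0,.05,.1,.13):
    row=[]
    for pos in([-.085,y,.074],[-.104,y,.112],[-.145,y,.112],[-.06,y,.25],[0,y,.214],[-.04,y,.17],[-.09,y,.2]):
        row.append([pt for pt in(30,35,40,45,50,60) if inverse_kinematics(ST.w(pos),tool(ST,np.radians(pt),1)) is not None])
    print(y,row)
for y in (-.25,-.15,0):
  for pos in([-.28,y,.30],[-.2,y,.3],[-.15,y,.25]):
    print(y,pos,[(pt,yw) for pt in(20,30,45,60) for yw in(0,.6) if inverse_kinematics(ST.w(pos),tool(F(0,0,.139+yw),np.radians(pt),1)) is not None])
E
```

```text
[-0.094 -0.106  0.112]
[-0.092 -0.04   0.112]
[-0.09   0.032  0.112]
[-0.09   0.094  0.112]
-0.13 [[50, 60], [50, 60], [60], [35, 40, 45, 50, 60], [30, 35, 40, 45, 50, 60], [40, 45, 50, 60], [40, 45, 50, 60]]
-0.1 [[50, 60], [50, 60], [60], [30, 35, 40, 45, 50, 60], [30, 35, 40, 45, 50, 60], [35, 40, 45, 50, 60], [40, 45, 50, 60]]
-0.05 [[45, 50, 60], [45, 50, 60], [50, 60], [30, 35, 40, 45, 50, 60], [30, 35, 40, 45, 50, 60], [35, 40, 45, 50, 60], [40, 45, 50, 60]]
0 [[40, 45, 50, 60], [45, 50, 60], [45, 50, 60], [30, 35, 40, 45, 50, 60], [30, 35, 40, 45, 50, 60], [30, 35, 40, 45, 50, 60], [35, 40, 45, 50, 60]]
0.05 [[35, 40, 45, 50, 60], [35, 40, 45, 50, 60], [40, 45, 50, 60], [30, 35, 40, 45, 50, 60], [30, 35, 40, 45, 50, 60], [30, 35, 40, 45, 50, 60], [30, 35, 40, 45, 50, 60]]
0.1 [[30, 35, 40, 45, 50, 60], [30, 35, 40, 45, 50, 60], [30, 35, 40, 45, 50, 60], [30, 35, 40, 45, 50, 60], [30, 35, 40, 45, 50, 60], [30, 35, 40, 45, 50, 60], [30, 35, 40, 45, 50, 60]]
0.13 [[30, 35, 40, 45, 50, 60], [30, 35, 40, 45, 50, 60], [30, 35, 40, 45, 50, 60], [30, 35, 40, 45, 50, 60], [30, 35, 40, 45, 50, 60], [30, 35, 40, 45, 50, 60], [30, 35, 40, 45, 50, 60]]
-0.25 [-0.28, -0.25, 0.3] [(20, 0.6), (30, 0.6), (45, 0), (45, 0.6), (60, 0), (60, 0.6)]
-0.25 [-0.2, -0.25, 0.3] [(20, 0.6), (30, 0), (30, 0.6), (45, 0), (45, 0.6), (60, 0), (60, 0.6)]
-0.25 [-0.15, -0.25, 0.25] [(20, 0.6), (30, 0.6), (45, 0), (45, 0.6), (60, 0), (60, 0.6)]
-0.15 [-0.28, -0.15, 0.3] [(20, 0.6), (30, 0.6), (45, 0.6), (60, 0), (60, 0.6)]
-0.15 [-0.2, -0.15, 0.3] [(20, 0.6), (30, 0), (30, 0.6), (45, 0), (45, 0.6), (60, 0), (60, 0.6)]
-0.15 [-0.15, -0.15, 0.25] [(20, 0.6), (30, 0.6), (45, 0), (45, 0.6), (60, 0), (60, 0.6)]
0 [-0.28, 0, 0.3] [(30, 0), (45, 0), (45, 0.6), (60, 0), (60, 0.6)]
0 [-0.2, 0, 0.3] [(30, 0), (30, 0.6), (45, 0), (45, 0.6), (60, 0), (60, 0.6)]
0 [-0.15, 0, 0.25] [(45, 0), (45, 0.6), (60, 0), (60, 0.6)]
```

```bash
python3 - <<'E'
from h import *
np.set_printoptions(precision=3,suppress=True)
q=tool(F(0,0,.139+.6),np.radians(45),1)
p=ST.w([-.2,-.17,.30])
arm.movep(p,q); arm.dwell(.2)
im=snap("wrist","w5.png");c=cam("wrist")
json.dump([c[0]["fx"],c[0]["cx"],c[0]["cy"],c[1].tolist(),c[2].tolist()],open("pics/w5.json","w"))
out=im[:,:,::-1].copy()
a=np.linspace(0,np.pi,13)
S=np.r_[np.c_[19*np.cos(a),28+19*np.sin(a)],np.c_[-19*np.cos(a),-28-19*np.sin(a)]]/1000
def hook(y,yaw=0,flip=1,x=-.085):
    d=S[:,0]*flip; return np.array([ST.w([x+dx*np.cos(yaw),y+dx*np.sin(yaw),.112+z]) for dx,z in zip(d,S[:,1])])
for y in(-.106,-.04,.032,.094):
    cv2.polylines(out,[np.int32(proj("wrist",hook(y),c))],False,(255,0,0),1)
cv2.imwrite("pics/w5b.png",cv2.resize(out,None,fx=1.25,fy=1.25,interpolation=cv2.INTER_CUBIC))
print([(ST.l(d["at"]),round(d["score"],2)) for d in nets.recognise("hook1","wrist")])
E
```

```text
[(array([-0.095, -0.108,  0.127]), 0.87), (array([-0.089, -0.037,  0.119]), 0.82), (array([-0.179, -0.053,  0.083]), 0.8), (array([-0.089,  0.032,  0.12 ]), 0.72), (array([-0.208, -0.142,  0.108]), 0.58), (array([-0.09 ,  0.088,  0.121]), 0.56)]
```

View pics/w5b.png

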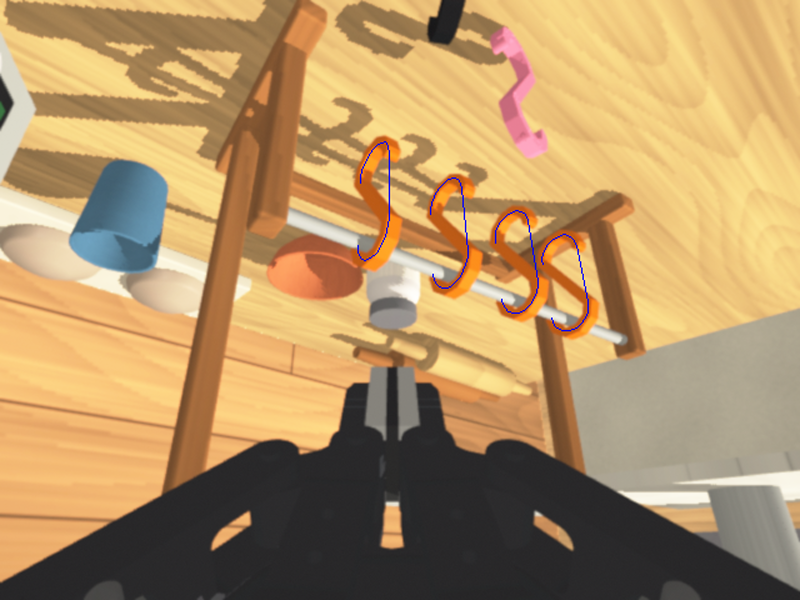

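```bash
cat > hk.py <<'E'
from h import *
from scipy.optimize import minimize
a=np.linspace(0,np.pi,15)
CL=np.r_[np.c_[19*np.cos(a),28+19*np.sin(a)],np.c_[19*np.cos(a),-28-19*np.sin(a)]]/1000
def bandpts(c,yaw,roll=0,hw=.004,ht=.005,CLx=CL):
    """quads of the hook's 2 side faces + edges; c = hook centre in stand frame"""
    t=np.gradient(CLx,axis=0);t/=np.linalg.norm(t,axis=1)[:,None];n=np.c_[-t[:,1],t[:,0]]
    out=[]
    for sy in(-ht,0,ht):
        A=CLx+n*hw;B=CLx-n*hw
        out.append([np.c_[P[:,0],np.full(len(P),sy),P[:,1]] for P in(A,B)])
    cr,sr=np.cos(roll),np.sin(roll); M=R.from_euler("zy",[yaw,roll]).as_matrix()
    f=lambda P:np.array([ST.w(c+M@p) for p in P])
    return [[f(A),f(B)] for A,B in out]
def render(cn,c,yaw,roll,cm,shape=(480,640)):
    m=np.zeros(shape,np.uint8);prev=None
    rs=[[proj(cn,A,cm),proj(cn,B,cm)] for A,B in bandpts(np.array(c),yaw,roll)]
    strips=[(r[0],r[1]) for r in rs]+[(rs[0][k],rs[2][k]) for k in(0,1)]
    for A,B in strips:
        for i in range(len(A)-1):
            cv2.fillConvexPoly(m,np.int32(np.round(16*np.array([A[i],A[i+1],B[i+1],B[i]]))),1,shift=4)
    return m
def orange(im):
    h=cv2.cvtColor(im,cv2.COLOR_RGB2HSV);return ((h[...,0]>=5)&(h[...,0]<=16)&(h[...,1]>200)&(h[...,2]>90)).astype(np.uint8)
def fit(views,c0,free,yaw0=0.,verbose=0):
    """views: list (camname,mask,cam). free: indices of [x,y,z,yaw,roll]"""
    base=np.r_[c0,yaw0,0.]
    w=[]
    for cn,mk,cm in views:
        m=render(cn,c0,yaw0,0,cm);r=cv2.dilate(m,np.ones((17,17)));
        n,lab=cv2.connectedComponents(mk); ids=[i for i in range(1,n) if (lab[(m>0)]==i).sum()>.15*m.sum() or ((lab==i)&(m>0)).sum()>.5*(lab==i).sum()]
        w.append((cn,np.isin(lab,ids),cm))
    sc=np.array([.005,.005,.005,.2,.15])
    def cost(v):
        p=base.copy();p[free]+=v*sc[free];s=0
        for cn,mk,cm in w:
            m=render(cn,p[:3],p[3],p[4],cm)>0;s+=1-(m&mk).sum()/max(1,(m|mk).sum())
        return s/len(w)+.01*np.sum(v**2)*.1
    best=None
    for k in(0,1,-1):
        v=np.zeros(len(free)); 
        if 3 in free: v[free.index(3)]=k
        r=minimize(cost,v,method="Nelder-Mead",options=dict(maxfev=250,initial_simplex=np.vstack([v,v+np.eye(len(free))*.8])))
        if best is None or r.fun<best.fun: best=r
    p=base.copy();p[free]+=best.x*sc[free];return p,best.fun
E
python3 - <<'E'
from hk import *
np.set_printoptions(precision=4,suppress=True)
j=json.load(open("pics/w5.json"));wc=(dict(fx=j[0],fy=j[0],cx=j[1],cy=j[2]),np.array(j[3]),np.array(j[4]))
ld=lambda f:cv2.imread("pics/"+f)[:,:,::-1].copy()
W=("wrist",orange(ld("w5.png")),wc);T=("top",orange(ld("t4.png")),cam("top"));S=("scene",orange(ld("s4.png")),cam("scene"))
print([v[1].sum() for v in(W,T,S)])
for y in(-.106,-.04,.032,.094):
    for vs in([W],[W,S],[T]):
        print(y,[v[0] for v in vs],*fit(vs,[-.085,y,.112],[0,1,2,3]))
E
```

```text
[np.uint64(5441), np.uint64(520), np.uint64(0)]
-0.106 ['wrist'] [-0.0835 -0.1036  0.111   0.0285  0.    ] 0.29074460677978137
-0.106 ['wrist', 'scene'] [-0.0839 -0.1039  0.1113  0.0331  0.    ] 0.6469835963327932
-0.106 ['top'] [-0.0868 -0.1046  0.1129  0.2922  0.    ] 0.5864103073780245
-0.04 ['wrist'] [-0.0839 -0.0348  0.1111  0.0498  0.    ] 0.28819556698304366
-0.04 ['wrist', 'scene'] [-0.0842 -0.035   0.1111  0.0088  0.    ] 0.6461605723184397
-0.04 ['top'] [-0.0882 -0.0351  0.1104  0.3345  0.    ] 0.6326709164015838
0.032 ['wrist'] [-0.0831  0.0367  0.11    0.022   0.    ] 0.2654059795026806
0.032 ['wrist', 'scene'] [-0.083   0.0358  0.1102 -0.0159  0.    ] 0.6338367727535723
0.032 ['top'] [-0.0854  0.0335  0.1092  0.2492  0.    ] 0.6383189250617588
0.094 ['wrist'] [-0.0843  0.0972  0.111  -0.085   0.    ] 0.2684287128815295
0.094 ['wrist', 'scene'] [-0.0843  0.0972  0.1109 -0.0762  0.    ] 0.6349583713487236
0.094 ['top'] [-0.0874  0.0957  0.1119  0.2155  0.    ] 0.5686724208819497
```

```bash
cat > hook.py <<'E'
from hk import *
np.set_printoptions(precision=4,suppress=True)
GZ=-.036
def tcp(c,pit,gx=0.,gz=GZ):
    t=np.array([np.cos(pit),0,-np.sin(pit)]);return ST.w(np.array(c)+[gx,0,gz]-.006*t)
def go(c,pit,sp=.12,off=(0,0)): arm.move_straight(tcp(c,pit,*off) if off!=(0,0) else tcp(c,pit),max_speed=sp)
def pick(c,deg):
    pit=np.radians(deg);q=tool(ST,pit);t=np.array([np.cos(pit),0,-np.sin(pit)]);c=np.array(c)
    arm.grip(.38,40)
    arm.movep(tcp(c-.10*t+[0,0,.02],pit),q)
    arm.move_straight(tcp(c-.09*t,pit),q)
    arm.move_straight(tcp(c,pit),max_speed=.08)
    arm.grip(0.,40);arm.dwell(.2)
    print("grip width",arm.current_grip_width()*85,"F",F_())
def unhook(c,deg):
    pit=np.radians(deg);r=np.array(c)+[0,0,.038]   # rod
    for rx,rz in((.0,.034),(.019,.0),(.045,-.038)):
        go(r-[rx,0,rz],pit,.08);print("unhook",F_())
    go(r-[.045,0,-.08],pit,.15)
def hang(y,deg,dz=0.,dx=0.):
    """dx,dz: offset of the hook centre in the grip (hook where it is minus nominal)"""
    pit=np.radians(deg);rail=np.array([-dx,y,.29-dz])
    c0=rail-[.075,0,-.05];arm.movep(tcp(c0,pit),tool(ST,pit));
    for rx,rz in((.045,-.038),(.019,.0),(0.,.034),(0,.039)):
        go(rail-[rx,0,rz],pit,.06);print("hang",F_())
def leave(deg):
    pit=np.radians(deg);arm.grip(.38);p=ee()
    arm.move_straight(p-.10*(np.cos(pit)*ST.x-np.sin(pit)*ST.z),max_speed=.08)
def check(cs,f=None,free=[0,1,2,3]):
    im=snap("wrist",f);v=("wrist",orange(im),cam("wrist"));return [fit([v],c,free) for c in cs]
E
python3 - <<'E'
from hook import *
c=[-.084,.097,.1115]
pick(c,35);unhook(c,35)
arm.dwell(.2)
im=snap("wrist","w6.png");wc=cam("wrist");g=ST.l(ee());print("tcp",g,arm.current_t())
pit=np.radians(35);h=ee()-tcp([0,0,0],pit)+ST.o; 
h=ST.l(ST.o+(ee()-tcp([0,0,0],pit)));print("hook nominal",h)
v=("wrist",orange(im),wc);m=render("wrist",h,0,0,wc)
print(v[1].sum(),m.sum(),fit([v],h,[0,2,3,4]))
out=im[:,:,::-1].copy();out[m>0]=(out[m>0]*.6+np.array([255,0,0])*.4).astype(np.uint8)
cv2.imwrite("pics/w6b.png",out)
E
```

```text
grip width 9.171785466805916 F [-0.5805 -0.1848  2.1593]
unhook [ 0.3487  0.7326 -1.6783]
unhook [-0.9005 -0.0356 -0.0782]
unhook [-0.5285  0.8824 -0.4654]
tcp [-0.1343  0.0966  0.1956] 38.6083
hook nominal [-0.1294  0.0966  0.2282]
15847 5870 (array([-0.1205,  0.0966,  0.2279, -0.0052,  0.1964]), np.float64(0.2729934055384087))
```

View pics/w6b.png

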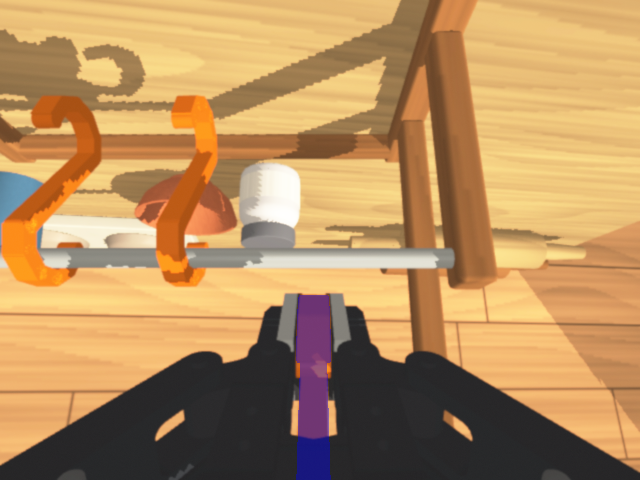

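```bash
python3 - <<'E'
from hook import *
pit=np.radians(35);h=ST.l(ST.o+(ee()-tcp([0,0,0],pit)))
s=snap("scene","s6.png");t=snap("top","t6.png")
for n,im in(("scene",s),("top",t)):
    c=cam(n);m=render(n,h,0,0,c);hs=cv2.cvtColor(im,cv2.COLOR_RGB2HSV)
    print(n,proj(n,[ST.w(h)],c),[np.percentile(hs[m>0][:,k],[10,50,90]) for k in range(3)])
def crop(im,n,sz=70,k=5.7):
    c=cam(n);u,v=np.int32(proj(n,[ST.w(h)],c)[0]);o=cv2.resize(im[v-sz//2:v+sz//2,u-sz//2:u+sz//2,::-1],None,fx=k,fy=k,interpolation=cv2.INTER_CUBIC)
    M=R.from_euler("zy",[0,0]).as_matrix()
    for roll,col in((0,(255,0,0)),(.2,(0,255,0))):
        M=R.from_euler("y",roll).as_matrix();P=np.array([ST.w(h+M@[a,0,b]-( M-np.eye(3))@[0,0,-.036]) for a,b in CL])
        cv2.polylines(o,[np.int32((proj(n,P,c)-[u-sz//2,v-sz//2]+.5)*k)],False,col,1)
    return o
cv2.imwrite("pics/v6.png",np.hstack([crop(s,"scene"),crop(t,"top")]))
E
```

```text
scene [[391.2421  92.6466]] [array([10.5, 12. , 60. ]), array([ 10. , 153.5, 176. ]), array([ 59., 153., 197.])]
top [[134.9449 322.3111]] [array([ 9., 10., 15.]), array([ 38., 202., 215.]), array([ 31., 100., 190.])]
```

View pics/v6.png

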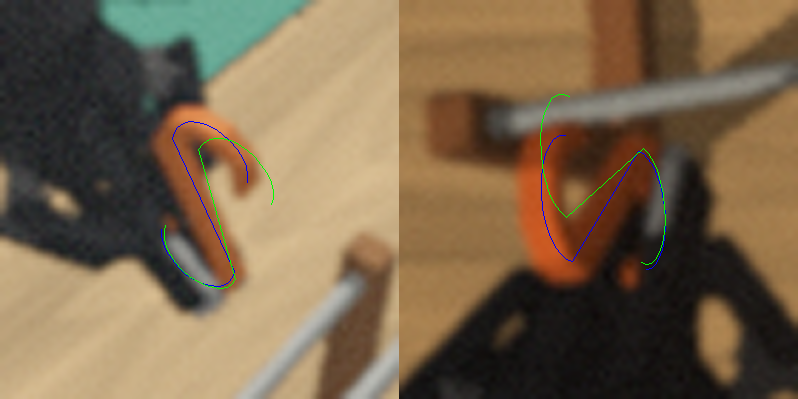

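```bash
cat >> hk.py <<'E'
def orange2(im):
    h=cv2.cvtColor(im,cv2.COLOR_RGB2HSV);return ((h[...,0]>=6)&(h[...,0]<=15)&(h[...,1]>135)&(h[...,2]>80)&(im[...,0].astype(int)>1.75*im[...,1])).astype(np.uint8)
E
python3 - <<'E'
from hook import *
ld=lambda f:cv2.imread("pics/"+f)[:,:,::-1].copy()
pit=np.radians(35);h=ST.l(ST.o+(ee()-tcp([0,0,0],pit)))
for f in(orange2,):
    V=[("scene",f(ld("s6.png")),cam("scene")),("top",f(ld("t6.png")),cam("top"))]
    print(h,[v[1].sum() for v in V])
    for vs in([V[0]],[V[1]],V): print(fit(vs,h,[0,1,2,4]))
    # calibrate on the hook still on the bar
    for c in([-.084,.0365,.1115],[-.084,-.035,.1115]): print("bar",c,fit(V,c,[0,1,2,4]))
E
```

```text
[-0.1292  0.0968  0.2286] [np.uint64(199), np.uint64(3708)]
(array([-0.1299,  0.0943,  0.2269,  0.    ,  0.1308]), np.float64(0.8442770498034047))
(array([-0.1305,  0.0973,  0.2299,  0.    , -0.0392]), np.float64(0.36981176770272445))
(array([-0.1302,  0.0977,  0.2283,  0.    , -0.0358]), np.float64(0.6111265676636748))
bar [-0.084, 0.0365, 0.1115] (array([-0.0838,  0.0332,  0.1104,  0.    ,  0.0546]), np.float64(0.6593900060364405))
bar [-0.084, -0.035, 0.1115] (array([-0.0835, -0.0356,  0.1091,  0.    , -0.002 ]), np.float64(0.6678751082049946))
```

```bash
python3 - <<'E'
from hook import *
print(arm.current_grip_width()*85)
hang(.09,35)
print(arm.current_grip_width()*85)
leave(35);arm.dwell(.5)
im=snap("wrist","w7.png");wc=cam("wrist");v=("wrist",orange(im),wc)
print(fit([v],[0,.09,.252],[0,1,2,3]),ST.l(ee()),arm.current_t())
cv2.imwrite("pics/w7b.png",im[:,:,::-1])
E
```

```text
8.988089630290622
hang [-0.1223 -0.2103  0.1811]
hang [ 0.363  -0.4826 -0.0565]
hang [-0.7627  0.6898 -0.4061]
hang [ 0.7855 -0.1773  2.346 ]
9.460456508112102
(array([0.007 , 0.0892, 0.252 , 0.0043, 0.    ]), np.float64(0.12782037546082925)) [-0.087   0.0899  0.2757] 44.225
```

```bash
python3 - <<'E'
from hook import *
def feas(c,yh,deg):
    pit=np.radians(deg);q=tool(ST,pit);t=np.array([np.cos(pit),0,-np.sin(pit)]);c=np.array(c);r=c+[0,0,.038];ra=np.array([0,yh,.29])
    P=[c-.1*t+[0,0,.02],c,*[r-[a,0,b] for a,b in((.019,.0),(.045,-.038),(.045,-.08))],ra-[.075,0,-.05],ra-[.019,0,0],ra-[0,0,.039],ra-[0,0,.039]-.1*t]
    return [inverse_kinematics(tcp(p,pit),q) is not None for p in P]
for d in(40,43,45,47,50): print(d,feas([-.084,.0365,.1115],0,d),feas([-.084,-.035,.1115],-.09,d))
E
```

```text
40 [True, True, True, True, True, True, True, True, True] [False, False, False, False, True, True, True, True, True]
43 [True, True, True, True, True, True, True, True, True] [False, False, False, True, True, True, True, True, True]
45 [True, True, True, True, True, True, True, True, True] [True, True, True, True, True, True, True, True, True]
47 [True, True, True, True, True, True, True, True, True] [True, True, True, True, True, True, True, True, True]
50 [True, True, True, True, True, True, True, True, True] [True, True, True, True, True, True, True, True, True]
```

```bash
python3 - <<'E'
from hook import *
c=[-.084,.0365,.1115];d=40
pick(c,d)
if not 7<arm.current_grip_width()*85<12: raise SystemExit("bad grip")
unhook(c,d);print(arm.current_grip_width()*85)
# check the hook in the hand
pit=np.radians(d);h=ST.l(ST.o+(ee()-tcp([0,0,0],pit)));im=snap("top","t8.png");print(h,fit([("top",orange2(im),cam("top"))],h,[0,1,2,4]))
hang(0.,d);print(arm.current_grip_width()*85)
leave(d);arm.dwell(.5)
im=snap("wrist","w8.png");wc=cam("wrist");v=("wrist",orange(im),wc)
print(fit([v],[0,0,.252],[0,1,2,3]),fit([v],[0,.09,.252],[0,1,2,3]),ST.l(ee()),arm.current_t())
E
```

```text
grip width 9.195457391392488 F [-1.6553 -0.5935  3.5877]
unhook [-0.1061  0.2649 -0.7186]
unhook [ 0.2517  0.1787 -0.4482]
unhook [-0.0677  0.1706 -0.3936]
8.61919236770001
[-0.1287  0.0365  0.2294] (array([-0.1304,  0.0376,  0.2297,  0.    , -0.0072]), np.float64(0.36962592864540544))
hang [-0.2077  1.5839  0.098 ]
hang [-0.1496 -0.2666 -0.5127]
hang [-0.6028  0.3147 -0.5237]
hang [ 0.8387 -0.0955  1.3321]
9.404499930552253
(array([ 0.0046, -0.0002,  0.2521, -0.0053,  0.    ]), np.float64(0.11011888956882854)) (array([ 0.0089,  0.0937,  0.2486, -0.0123,  0.    ]), np.float64(0.3663623768332098)) [-0.0813  0.      0.283 ] 54.8417
```

```bash
python3 - <<'E'
from hook import *
c=[-.084,-.035,.1115];d=46
pick(c,d)
if not 7<arm.current_grip_width()*85<12: raise SystemExit("bad grip")
unhook(c,d);print(arm.current_grip_width()*85)
pit=np.radians(d);h=ST.l(ST.o+(ee()-tcp([0,0,0],pit)));im=snap("top","t9.png");print(h,fit([("top",orange2(im),cam("top"))],h,[0,1,2,4]))
hang(-.09,d);print(arm.current_grip_width()*85)
leave(d);arm.dwell(.5)
im=snap("wrist","w9.png");wc=cam("wrist");v=("wrist",orange(im),wc)
print(fit([v],[0,-.09,.252],[0,1,2,3]),ST.l(ee()),arm.current_t())
# view all hooks from front-right, and tags
q=tool(F(0,0,.139+.6),np.radians(45),1)
arm.movep(ST.w([-.2,-.17,.40]),q);arm.dwell(.3)
im=snap("wrist","w10.png");wc=cam("wrist");v=("wrist",orange(im),wc)
for y in(.09,0,-.09): print(fit([v],[0.003,y,.252],[0,1,2,3,4]))
cv2.imwrite("pics/w10b.png",im[:,:,::-1])
t=snap("top","t10.png");
print([(K.l(d["at"]),round(d["score"],2)) for d in nets.recognise("tag1","top")][:4])
E
```

```text
grip width 8.990901833477817 F [-1.355   0.6895  3.2359]
unhook [-0.0402 -0.5632  0.1576]
unhook [ 0.0649 -0.8745  0.3415]
unhook [ 0.4674  0.2141 -0.4256]
8.724174264814403
[-0.1287 -0.035   0.2293] (array([-0.1291, -0.0343,  0.2289,  0.    , -0.0409]), np.float64(0.36724770145782404))
hang [ 0.9389 -1.0542  0.2607]
hang [-0.1899 -0.0456 -0.7769]
hang [ 0.3567 -0.7358 -0.6078]
hang [0.5883 0.1685 3.6533]
9.069032540552593
(array([ 0.0071, -0.0902,  0.2517, -0.0071,  0.    ]), np.float64(0.24390902834259984)) [-0.0739 -0.09    0.291 ] 65.4583
(array([ 0.0035,  0.0946,  0.2511,  0.0817, -0.056 ]), np.float64(0.35312101964031145))
(array([ 0.0053,  0.0042,  0.2503,  0.0246, -0.0257]), np.float64(0.26920075162607626))
(array([ 0.0052, -0.0875,  0.2501,  0.0552, -0.0121]), np.float64(0.29911199628299323))
[(array([-0.0445, -0.0051,  0.1207]), 0.88), (array([-0.0455,  0.1051,  0.117 ]), 0.87), (array([-0.5377,  0.275 ,  0.2765]), 0.65)]
```

View pics/w10b.png

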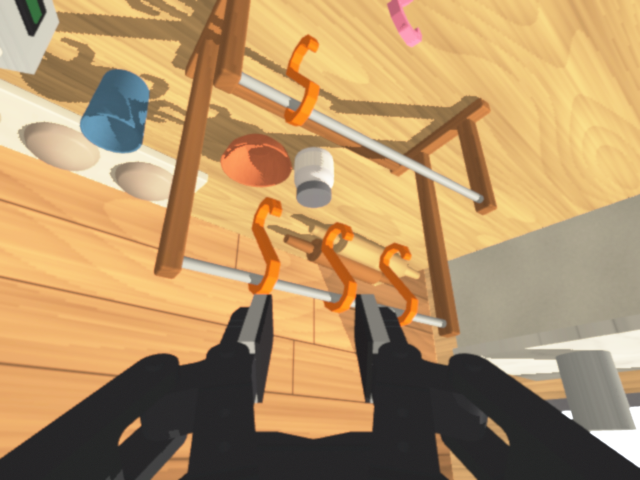

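```bash
cat > tag.py <<'E'
from hook import *
TZ=.119
def look(f):
    arm.movep(K.w([-.10,0,.36]),tool(K,np.radians(90)));arm.dwell(.2)
    im=snap("wrist",f);c=cam("wrist");ds=nets.masks_of("tag1","wrist");res=[]
    for d in ds:
        m=d["pixels"].astype(np.uint8)
        if d["score"]<.3 or m.sum()<300: continue
        cnt=max(cv2.findContours(m,cv2.RETR_EXTERNAL,cv2.CHAIN_APPROX_NONE)[0],key=cv2.contourArea)
        P=np.array([K.l(onz("wrist",p,TZ,c))[:2] for p in cnt[:,0,:].astype(float)])
        (cx,cy),(w,h),an=cv2.minAreaRect((P*1000).astype(np.float32))
        if w<h: w,h,an=h,w,an+90
        # hole direction: centroid of the filled-minus-mask hole, else glaze (dark/saturated) centroid
        ys,xs=np.nonzero(m);rgb=im[ys,xs].astype(int);sat=rgb.max(1)-rgb.min(1)
        hs=cv2.cvtColor(im,cv2.COLOR_RGB2HSV)[ys,xs]
        g=hs[:,1]>115
        G=K.l(onz("wrist",[xs[g].mean(),ys[g].mean()],TZ,c))[:2] if g.sum()>50 else None
        yaw=np.radians(an);ax=np.array([np.cos(yaw),np.sin(yaw)]);cc=np.array([cx,cy])/1000
        if G is not None and (G-cc)@ax>0: yaw+=np.pi
        yaw=(yaw+np.pi)%(2*np.pi)-np.pi
        col=np.median(rgb[g],0) if g.sum() else None
        res.append(dict(c=cc,yaw=yaw,wh=(w,h),s=d["score"],col=col,g=G))
    return im,c,res
def tagpts(c,yaw):
    o=np.array([[-53,-20],[53,-20],[53,20],[-53,20],[16,-12],[44,-12],[44,12],[16,12]])/1000
    M=np.array([[np.cos(yaw),-np.sin(yaw)],[np.sin(yaw),np.cos(yaw)]]);return np.array([K.w([*(c+M@p),TZ]) for p in o])
E
python3 - <<'E'
from tag import *
im,c,res=look("w11.png");out=im[:,:,::-1].copy()
for r in res:
    print(r["c"],r["yaw"],r["wh"],r["s"],r["col"],r["g"])
    p=proj("wrist",tagpts(r["c"],r["yaw"]),c);cv2.polylines(out,[np.int32(p[:4]),np.int32(p[4:])],True,(255,0,255),1)
cv2.imwrite("pics/w11b.png",out);print(arm.current_t(),F_())
E
```

```text
[-0.0373  0.1063] 0.0234279758316438 (108.2158203125, 42.808345794677734) 0.9 [194.  86.  35.] [-0.055   0.1064]
[-0.0382 -0.1093] -0.09113497039916574 (108.29029083251953, 42.69841003417969) 0.84 [52. 89. 45.] [-0.0555 -0.1092]
[-0.033  -0.0017] 0.0028723739798741654 (109.2581787109375, 41.38502883911133) 0.7 [36. 79. 89.] [-0.0508 -0.0018]
69.175 [0.211  0.173  0.3295]
```

View pics/w11b.png

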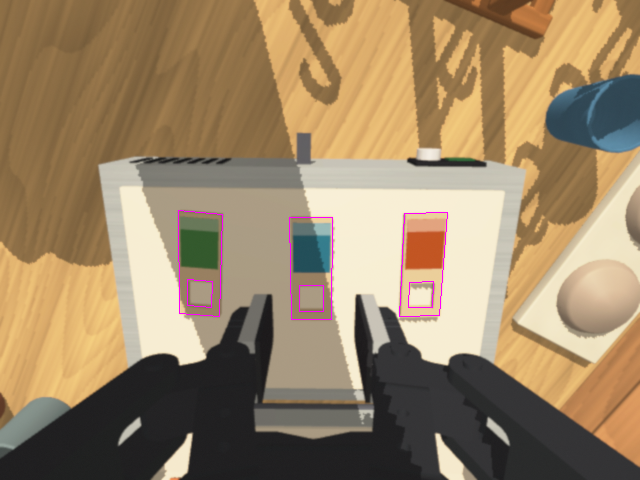

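```bash
python3 - <<'E'
from hook import *
d=42;pit=np.radians(d)
arm.movep(K.w([-.30,.22,.40]),tool(K,np.radians(60)))
arm.movep(ST.w([-.16,0,.36]),tool(ST,pit))
for c,y in(([.005,0.0,.2515],.021),([.005,-.090,.2515],-.055)):
    pick(c,d);print(arm.current_grip_width()*85)
    go([c[0],c[1],c[2]+.001],pit,.05);go([c[0],y,c[2]+.001],pit,.06);print(F_());go([c[0],y,c[2]],pit,.05)
    leave(d)
arm.dwell(.4)
q=tool(F(0,0,.139+.6),np.radians(45),1)
arm.movep(ST.w([-.2,-.17,.40]),q);arm.dwell(.3)
im=snap("wrist","w12.png");wc=cam("wrist");v=("wrist",orange(im),wc)
for y in(.093,.022,-.055): print(fit([v],[0.005,y,.252],[0,1,2,3,4]))
print(arm.current_t())
E
```

```text
grip width 8.485892154441979 F [-1.2795 -0.0537  1.6131]
8.485892154441979
[-0.1413 -0.5634 -1.1613]
grip width 9.061916077462165 F [-2.0444 -0.771   4.3129]
9.061916077462165
[-0.6934  0.1593 -1.0226]
(array([ 0.0053,  0.0966,  0.2496,  0.085 , -0.054 ]), np.float64(0.3464273112964505))
(array([0.0054, 0.0259, 0.2501, 0.005 , 0.0094]), np.float64(0.39770578415120694))
(array([ 0.0057, -0.0513,  0.2501,  0.0403, -0.0056]), np.float64(0.2861939672964417))
84.9417
```

```bash
cat >> tag.py <<'E'
GX=-.010
def grasp(r):
    yaw=r["yaw"];M=np.array([[np.cos(yaw),-np.sin(yaw)],[np.sin(yaw),np.cos(yaw)]])
    g=r["c"]+M@[GX,0];fr=F(0,0,PO["k"][2]+yaw);q=q_of([0,0,-1],fr.y)
    arm.grip(.62,60);print("nose",arm.nose_length)
    arm.movep(K.w([*g,.20]),q);arm.move_straight(K.w([*g,.150]),q,max_speed=.12);arm.dwell(.1)
    f0=F_()[2];z=.150
    while z>.128:
        z-=.0015;arm.move_straight(K.w([*g,z]),max_speed=.03);
        if F_()[2]-f0>3: break
    print("touch z",z,F_()[2]-f0)
    z+=.0022;arm.move_straight(K.w([*g,z]),max_speed=.03)
    arm.grip(0.,60);arm.dwell(.15);print("width",arm.current_grip_width()*85)
    zz=ee()[2]
    arm.move_straight(K.w([*g,z+.03]),max_speed=.08);arm.move_straight(K.w([*g,.28]),max_speed=.2)
    print("width",arm.current_grip_width()*85,F_());return zz-.1145
E
python3 - <<'E'
from tag import *
arm.movep(K.w([-.30,.22,.40]),tool(K,np.radians(70)))
im,c,res=look("w13.png")
for r in res: print(r["c"],r["yaw"],r["wh"],r["col"])
r=max(res,key=lambda r:r["c"][1])
d=grasp(r);print("depth",d,arm.current_t())
PIT=np.radians(40)
arm.movep(K.w([-.28,.18,.36]),tool(K,np.radians(60)))
json.dump(d,open("d.json","w"))
for y in(.092,.022,-.054):
  for b in((-.065,.005),(-.02,-.005),(0,-.037)):
    t=np.array([np.cos(PIT),0,-np.sin(PIT)]);u=np.array([np.sin(PIT),0,np.cos(PIT)])
    p=np.array([.005+b[0],y,.2515+b[1]])-u*.0585-t*d;print(y,p,inverse_kinematics(ST.w(p),tool(ST,PIT)) is not None)
snap("wrist","w14.png");snap("scene","s14.png");snap("top","t14.png");print(arm.current_t())
E
```

```text
[-0.0374  0.1059] 0.02476575654859614 (108.01688385009766, 42.540401458740234) [194.  85.  35.]
[-0.0341 -0.0014] -0.0036951360124852783 (108.1255111694336, 40.82676315307617) [35. 79. 89.]
[-0.0381 -0.1096] -0.08839138184416484 (107.875732421875, 41.72370910644531) [51. 89. 45.]
nose 0.025
touch z 0.13049999999999998 9.653528725390837
width 37.98173534909042
width 38.23144708546899 [ 0.2357 -0.5141 -0.5552]
depth 0.01946032226267895 95.6333
0.092 [-0.1125  0.092   0.2242] True
0.092 [-0.0675  0.092   0.2142] True
0.092 [-0.0475  0.092   0.1822] True
0.022 [-0.1125  0.022   0.2242] True
0.022 [-0.0675  0.022   0.2142] True
0.022 [-0.0475  0.022   0.1822] True
-0.054 [-0.1125 -0.054   0.2242] True
-0.054 [-0.0675 -0.054   0.2142] True
-0.054 [-0.0475 -0.054   0.1822] True
96.7833
```

```bash
cat >> tag.py <<'E'
PIT=np.radians(40);TT=np.array([np.cos(PIT),0,-np.sin(PIT)]);UU=np.array([np.sin(PIT),0,np.cos(PIT)])
def bar_tcp(H,b,d): return ST.w(np.array(H)+[b[0],0,b[1]]-UU*(.0485-GX)-TT*d)
def pre(H,d):
    q=tool(ST,PIT);arm.movep(ST.w([-.19,H[1],.34]),q);arm.move_straight(bar_tcp(H,(-.065,.005),d),q,max_speed=.2);arm.dwell(.25)
    exp=np.array(H)+[-.065,0,.005];mid=exp-UU*.0545
    for c in("scene","top"):
        snap(c,"pre_%s.png"%c)
        for n,e in(("tag1_eye",exp),("tag1",mid)):
            L=[(ST.l(x["at"])-e,round(x["score"],2)) for x in nets.recognise(n,c)];L=[x for x in L if np.linalg.norm(x[0])<.08];print(c,n,L[:2])
    print("w",arm.current_grip_width()*85)
def hangtag(H,d):
    f0=F_()
    for b in((-.02,-.005),(-.007,-.010),(-.003,-.024),(0,-.0375)):
        arm.move_straight(bar_tcp(H,b,d),max_speed=.05);print("hang",b,F_()-f0)
        if np.linalg.norm(F_()-f0)>12: print("STOP");return False
    return True
def letgo():
    w=arm.current_grip_width();arm.grip(w+.13);arm.dwell(.3);p=ee()
    t=ST.x*TT[0]+ST.z*TT[2];arm.move_straight(p-.07*t,max_speed=.06)
E
python3 - <<'E'
from tag import *
d=json.load(open("d.json"));pre([.005,.0925,.2515],d);print(arm.current_t())
E
```

```text
scene tag1_eye []
scene tag1 [(array([ 0.0168, -0.005 ,  0.0182]), 0.51)]
top tag1_eye [(array([-0.0282,  0.004 , -0.0251]), 0.31)]
top tag1 [(array([0.0095, 0.0012, 0.0178]), 0.6)]
w 38.19086671071453
99.45
```

```bash
python3 - <<'E'
from tag import *
d=json.load(open("d.json"));H=[.005,.0925,.2515]
ok=hangtag(H,d)
c=snap("scene","s15.png");c2=snap("top","t15.png");w=snap("wrist","w15.png")
u=np.int32(proj("scene",[ST.w(H)],cam("scene"))[0]);u2=np.int32(proj("top",[ST.w(H)],cam("top"))[0])
cr=lambda im,u:cv2.resize(im[max(0,u[1]-40):u[1]+40,max(0,u[0]-40):u[0]+40,::-1],(400,300))
cv2.imwrite("pics/v15.png",np.vstack([np.hstack([cr(c,u),cr(c2,u2)]),np.hstack([cv2.resize(w[:,:,::-1],(400,300)),cv2.resize(w[150:390,160:480,::-1],(400,300))])]))
print(ok,arm.current_t())
E
```

```text
hang (-0.02, -0.005) [-0.222  -0.8179  0.2894]
hang (-0.007, -0.01) [-0.1824  0.7915 -0.0623]
hang (-0.003, -0.024) [-0.8963 -0.3176 -0.1814]
hang (0, -0.0375) [-0.2678 -0.4804  2.153 ]
True 101.9667
```

View pics/v15.png

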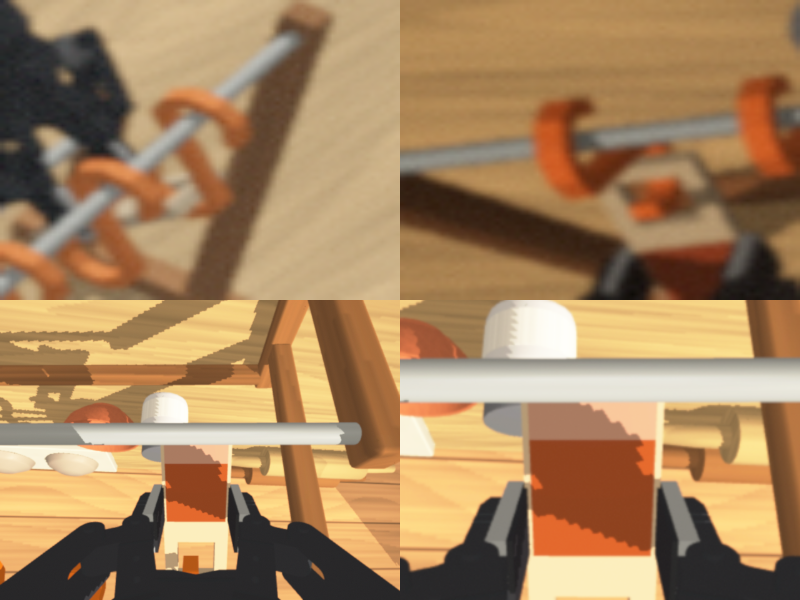

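```bash
python3 - <<'E'
from tag import *
H=[.005,.0925,.2515]
letgo();print(F_())
arm.movep(ST.w([-.19,.06,.36]),tool(ST,PIT))
snap("top","t16.png")
print([(ST.l(x["at"]),round(x["score"],2)) for x in nets.recognise("tag1","top")][:5])
arm.movep(K.w([-.28,.18,.38]),tool(K,np.radians(65)))
im,c,res=look("w16.png")
for r in res: print(r["c"],r["yaw"],r["wh"],r["col"])
r=min(res,key=lambda r:abs(r["c"][1]))
d=grasp(r);json.dump(d,open("d.json","w"));print("depth",d,arm.current_t())
arm.movep(K.w([-.28,.18,.36]),tool(K,np.radians(60)))
pre([.005,.0225,.2515],d);print(arm.current_t())
E
```

```text
[-0.1429  0.3332 -0.0589]
[(array([-0.1951, -0.509 ,  0.121 ]), 0.95), (array([-0.0966, -0.4719,  0.1229]), 0.73), (array([0.0158, 0.0798, 0.191 ]), 0.66)]
[-0.0329 -0.0019] -0.0021608889084898664 (109.51536560058594, 41.8347282409668) [34. 77. 86.]
[-0.0383 -0.1095] -0.0873483548032361 (108.32620239257812, 41.783138275146484) [50. 86. 43.]
nose 0.025
touch z 0.13049999999999998 10.453611148702588
width 37.59318555755817
width 38.267655947855246 [ 0.3113  0.5791 -1.4648]
depth 0.019409045087861218 113.8917
scene tag1_eye [(array([-0.0211,  0.002 , -0.0222]), 0.8)]
scene tag1 [(array([0.0144, 0.001 , 0.0183]), 0.76)]
top tag1_eye [(array([-0.0291,  0.0033, -0.0255]), 0.9)]
top tag1 [(array([0.0085, 0.0019, 0.017 ]), 0.66)]
w 38.086884259502405
117.5417
```

```bash
python3 - <<'E'
from tag import *
H=[.005,.0225,.2515];d=json.load(open("d.json"))
if not hangtag(H,d): raise SystemExit
snap("top","t17.png")
letgo();print(F_())
arm.movep(ST.w([-.19,.0,.36]),tool(ST,PIT));snap("top","t18.png")
print([(ST.l(x["at"]),round(x["score"],2)) for x in nets.recognise("tag1","top")][:5])
arm.movep(K.w([-.28,.18,.38]),tool(K,np.radians(65)))
im,c,res=look("w18.png")
for r in res: print(r["c"],r["yaw"],r["wh"],r["col"])
r=max(res,key=lambda r:r["s"])
d=grasp(r);json.dump(d,open("d.json","w"));print("depth",d,arm.current_t())
arm.movep(K.w([-.28,.18,.36]),tool(K,np.radians(60)))
pre([.005,-.0535,.2515],d);print(arm.current_t())
E
```

```text
hang (-0.02, -0.005) [-0.647  -0.2811 -0.854 ]
hang (-0.007, -0.01) [ 0.3785  0.0629 -1.4059]
hang (-0.003, -0.024) [-0.3154  0.4843  0.3008]
hang (0, -0.0375) [-0.8313  0.8977  1.6163]
[ 1.0921  0.2223 -0.0787]
[(array([-0.2016, -0.5098,  0.1212]), 0.79), (array([-0.0037,  0.0852,  0.1796]), 0.6), (array([0.0225, 0.0069, 0.1798]), 0.46), (array([-0.0567, -0.6119,  0.1452]), 0.38)]
[-0.0382 -0.1093] -0.08985492202121925 (108.55565643310547, 42.18247604370117) [49. 85. 43.]
nose 0.025
touch z 0.13049999999999998 12.996099900695917
width 38.2887747051593
width 37.89272349316932 [-0.6142  0.1204 -1.8102]
depth 0.019362016191562983 131.8333
scene tag1_eye []
scene tag1 [(array([ 0.0169, -0.0031,  0.0255]), 0.66)]
top tag1_eye []
top tag1 [(array([0.0059, 0.0014, 0.0132]), 0.89)]
w 37.496455522826764
135.7167
```

```bash
python3 - <<'E'
from tag import *
H=[.005,-.0535,.2515];d=json.load(open("d.json"))
pt=cv2.imread("pics/pre_top.png")[:,:,::-1];ps=cv2.imread("pics/pre_scene.png")[:,:,::-1]
ok=hangtag(H,d);print(ok)
c=snap("scene","s19.png");c2=snap("top","t19.png")
u=np.int32(proj("scene",[ST.w(H)],cam("scene"))[0]);u2=np.int32(proj("top",[ST.w(H)],cam("top"))[0])
cr=lambda im,u:cv2.resize(im[max(0,u[1]-45):u[1]+45,max(0,u[0]-60):u[0]+60,::-1],(400,300),interpolation=cv2.INTER_CUBIC)
cv2.imwrite("pics/v19.png",np.vstack([np.hstack([cr(c,u),cr(c2,u2)]),np.hstack([cr(ps,u),cr(pt,u2)])]))
print(arm.current_t())
E
```

```text
hang (-0.02, -0.005) [ 0.129  -0.4512 -0.2968]
hang (-0.007, -0.01) [-0.4146 -1.075   0.2891]
hang (-0.003, -0.024) [-0.2818 -0.4806  1.0405]
hang (0, -0.0375) [ 0.0326 -0.352   1.7494]
True
138.1833
```

View pics/v19.png

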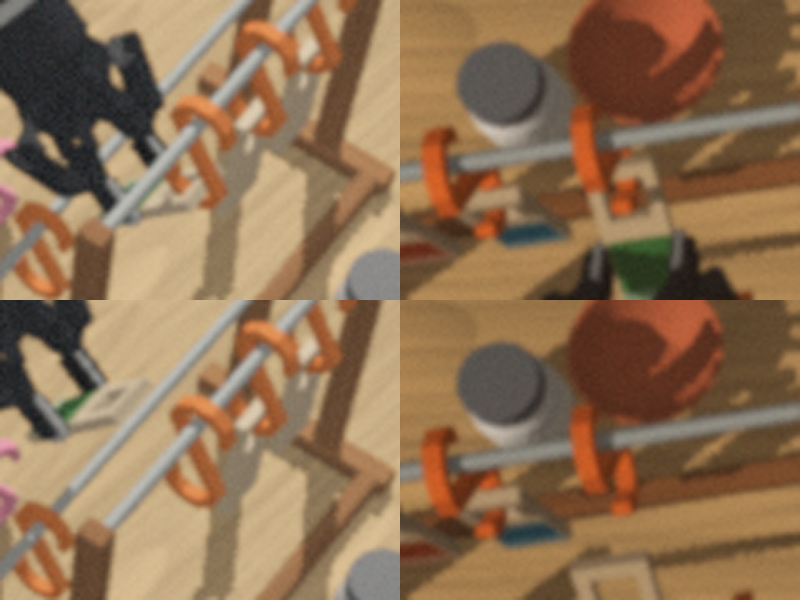

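```bash
python3 - <<'E'
from tag import *
letgo();print(F_())
q=tool(F(0,0,.139+.6),np.radians(45),1)
arm.movep(ST.w([-.2,-.12,.40]),tool(ST,PIT));arm.movep(ST.w([-.22,-.19,.40]),q);arm.dwell(2.)
w=snap("wrist","w20.png");s=snap("scene","s20.png");t=snap("top","t20.png")
print([(ST.l(x["at"]),round(x["score"],2)) for x in nets.recognise("tag1","wrist")][:5])
for n in("beaker","bowl","glaze_jar","hood_lip"): print(n,[(np.round(x["at"],3),round(x["score"],2)) for x in nets.recognise(n,"top")][:1])
cv2.imwrite("pics/v20.png",np.vstack([cv2.resize(w[0:360,:,::-1],(640,360)),np.hstack([cv2.resize(s[60:300,150:470,::-1],(320,240)),cv2.resize(t[130:370,60:380,::-1],(320,240))])]))
print(arm.current_t())
E
```

```text
[-0.8018 -0.1426 -0.0227]
[(array([-0.0061,  0.0187,  0.1626]), 0.85), (array([ 0.0082, -0.0612,  0.1685]), 0.8), (array([-0.0042,  0.0824,  0.1637]), 0.76)]
beaker []
bowl []
glaze_jar [(array([0.653, 0.312, 0.083]), 0.63)]
hood_lip [(array([ 0.62 , -0.411,  0.337]), 0.93)]
144.6333
```

View pics/v20.png

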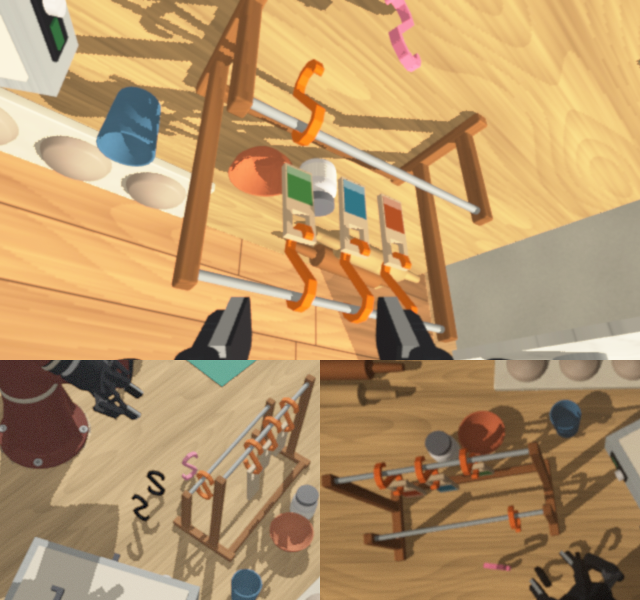

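```bash
python3 - <<'E'
from tag import *
arm.dwell(6);snap("wrist","w21.png");snap("scene","s21.png")
print([(ST.l(x["at"]),round(x["score"],2)) for x in nets.recognise("tag1","wrist")][:5])
for n in("beaker","bowl","glaze_jar"): print(n,[(np.round(x["at"],3),round(x["score"],2)) for x in nets.recognise(n,"scene")][:1])
print(arm.current_t(),F_());arm.job_done()
E
```

```text
[(array([-0.0076,  0.0849,  0.1662]), 0.81), (array([-0.0057, -0.0613,  0.1683]), 0.75), (array([-0.0043,  0.0171,  0.1623]), 0.74)]
beaker [(array([0.714, 0.043, 0.051]), 0.91)]
bowl [(array([0.689, 0.243, 0.018]), 0.64)]
glaze_jar [(array([0.666, 0.308, 0.079]), 0.93)]
150.9333 [-0.7863 -1.1441  0.4282]
the job is handed in; nothing more can be done
```

The kiln is unloaded and the job is handed in at about 151 s. The hood stands fully open, and all three tags (brown, blue, green) hang from the stand's top rail, one to an orange hook.

- **Hood:** I pushed the catch about 15 mm aside (about 4 N) before and during the lift. The measured force stayed under 10 N throughout.
- **Hooks and tags:** After hanging the hooks I slid two of them along the rail, so the tags would clear each other and the spare hook still on the low bar. Every insertion read under 5 N.
- **Last checks:** After a 6 s wait all three tags were at rest height, about 70 to 80 mm apart, with the gripper clear. The beaker, bowl and jar were within about 3 mm of where they started.
- **Checks that disagreed:**
  - One earlier top-camera check failed to find the beaker and bowl, though the picture showed both in place and the later scene-camera check found them.
  - The tag's hanging bar was not detected before hanging the third tag, so I confirmed by picture that its slot was on the hook before letting go.
  - The shape fits of the hooks differed by 3 to 4 mm along the rail between views.

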